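# Ready the mixer tap over the stockpot

### The job

Get the kitchen tap ready to fill the blue stockpot with cold water: with a fingertip, push the spout round until its outlet is over the middle of the pot, and push the lever on top of the tap sideways to the right (robot's right, the blue dot) until it stops at fully cold. Keep the lever down, because lifting it turns the water on. Push gently, grip nothing, and leave the pot and everything else standing where they are.

Things in the scene. Friction and masses are not known exactly. Their poses are not given: they have to be found in the camera images.
- tap: chromed single-lever mixer tap at the far edge of a steel double-bowl sink set in an oak worktop (worktop at height 0, bowls 170 mm deep). Upright round body 48 mm across (flange 60 mm); on it turn a spout ring (72 to 100 mm up) and a lever cap 50 mm across (158 to 200 mm up). Origin: on the tap's upright axis, at the worktop; x points away from the robot, y left, z up
- tap_axis (a point): point on the tap's upright axis, at the top of the steel deck, 2 mm above tap's origin; spout and lever both turn about the upright line through it
- spout (a joint): angle of the spout about the tap's axis, rad: 0 = points straight at the robot (-x), positive = outlet to the robot's right (-y), negative = left (+y); stops at -1.3 and 1.3. It turns with steady friction, about 2 N pushed at spout_push, and stays where it is left
- spout_outlet (a point): centre of the opening at the end of the spout, facing down, 240 mm from the tap's axis and 104 mm above the worktop; the nozzle is 27 mm across
- spout_push (a point): point on the centre line of the spout's level outer part, 200 mm from the tap's axis, 151 mm above the worktop. The spout is a round bar 22 mm thick: it rises from 87 mm at the tap to 147 mm at 170 mm from the axis, is level from 190 to 212 mm, then bends down to the outlet. Push it here sideways, fingertips 10 to 30 mm below its centre line
- lever (a joint): angle of the lever on top of the tap about the tap's axis, rad (temperature): 0 = points straight at the robot (-x), positive = to the robot's right (-y), the cold side (blue dot); negative = left, hot (red dot). Stops at -0.8 (fully hot) and 0.8 (fully cold). Friction about 2 N pushed sideways at lever_push; it stays where it is left
- lever_push (a point): point on the lever's centre line, 95 mm from the tap's axis, about 197 mm above the worktop while the lever is down. The lever is a flat bar 14 mm wide, 10 mm thick, rising 12 degrees outwards and ending 115 mm from the axis; under this point at least 50 mm are free above the spout. Push it here sideways, fingertips 8 to 25 mm below its centre line
- flow (a joint): how far the lever is tipped up, rad: 0 = down, water off; up to 0.45 = fully on. About 4 N upwards at lever_push lifts it; it must stay down
- pot: dark blue enamelled stockpot with a bright rim and two small loop handles, 190 mm across the rim (249 mm over the handles), 140 mm high, wall 4 mm, empty, standing in the left or the right bowl of the sink; origin: centre of its underside, 170 mm below the worktop (its rim is 30 mm below the worktop)
- pot_rim (a point): centre of the pot's mouth, at rim height
- mixing_bowl: cream ceramic mixing bowl, 196 mm across, 85 mm high, standing in the other bowl of the sink; origin: centre of its underside. Leave alone
- soap: green bottle with a white cap, 58 mm across, 165 mm high, on the steel sink deck to the left of the tap, 0.2 m or more from its axis; origin: centre of its underside. Leave alone
- butter_dish: cream butter dish with lid and knob, 125 x 175 mm, 120 mm high, on the wood to the left of the sink; origin: centre of its underside. Leave alone
- canister: dark blue and olive canister with a wooden lid, 120 mm across, 172 mm high, on the wood to the right of the sink; origin: centre of its underside. Leave alone
- brush: wooden dish brush, 210 mm long, lying on the steel deck to the right of the tap; origin: near its middle, at its underside. Leave alone
- mug: white mug, 82 mm across, 95 mm high, on the wood to the right of the sink; origin: centre of its underside. Leave alone

How it is judged:
By the outcome, as a careful person would: the job done as asked, in the order asked, and still so for the second after the job is handed in, with the robot touching nothing.
It also fails if it takes over 54 s, if anything falls off the work surface, if the arm or the gripper's body presses on something with over 40 N, if the wrist force passes 120 N, or if a joint passes its speed limit or range.

### The arm

A 7-joint arm with a two-finger parallel gripper is mounted at the origin on the work surface. World frame = base frame: x ahead of the robot, y to its left, z up, the work surface at z = 0. Lengths are in m, angles in rad, forces in N, time in s.
With the tool pointing down it reaches from about 0.425 to 0.925 m from the base axis. Payload 6.8 kg.
Tool frame: the origin (TCP) lies at the very end of the fingers, on their centre line; the grasp point (between the pads) lies 19 mm behind it; z points along the fingers, y is the line along which they close (so a half turn about z gives the same grasp; the last joint's range is limited). The gripper opens to 85 mm and grips with 20 to 120 N. Pads are 22 mm wide; open, the fingers measure 114 mm over their backs; the gripper's body (76 mm by 85 mm) begins 54 mm behind the grasp point. The pads swing forward as they close: fully open they stand 13 mm farther back than shut.
Start: joints at [1.122, 0.477, 0.022, 1.555, -0.011, 1.109, -0.083], TCP at [0.226, -0.636, 0.231] pointing down, gripper open.
Joint ranges: [-2.96, 2.96], [-0.34, 2.1], [-1.41, 1.46], [0.24, 2.44], [-1.37, 4.51], [0.17, 1.92], [-2.96, 2.96]. Speed limits (rad/s): [2.39, 2.39, 3.14, 3.14, 3.14, 3.14, 3.14].

### API

Orientations are given as a rotation vector (axis times angle).
In Python, from bench import r gives the robot as it stands.
- The arm moves only by the shell command python3 -m jog 'ROWS' [FORCE]. ROWS is JSON, a list of rows, each an object of numbers: "fingers": the finger opening in m, from 0 to 0.0854; "x", "y", "z": the shift along the tool's x, y, z in m; "rx", "ry", "rz": the turn, a rotation vector about the tool's x, y, z in degrees. In form: [{"fingers": .., "x": .., "y": .., "z": .., "rx": .., "ry": .., "rz": ..}, ...]. A call has 1 to 8 rows; each row shifts and turns the commanded pose from where the row before left it, along the tool's axes as they then stand; what a row does not reach is not made up. A row lasts 1/8 s, in which the tool goes at most 62.5 mm and 10.7 degrees, less where a joint would pass 70% of its speed; a pose out of reach is approached as far as the arm can. A call is refused whole if a number of a shift passes 0.0625 or a number of a turn 10.7, either way. A call with a gripper value outside its range is refused whole. The fingers move at their own pace and stop on an object; FORCE is the grip in N (left out, the last holds). Time passes only in rows, so rows that do not move let the fingers close. It gives the time, the measured TCP pose, the force, the opening and the grip force at its end, in the units of the state.
- r.get_obs(): the state, without advancing time (a new reading comes with each control period).
- r.grab_frame(name): name is "scene" or "top" or "wrist"; returns (picture, depth): 420x560x3 uint8, red, green, blue; 420x560 float32, m along the optical axis (not along the pixel's ray), 0 where there is no reading.
- r.get_calibration(name): a dict with "mtx" (3x3 intrinsics, pixels), "extrinsics" (4x4, takes a point from camera to world coordinates). Camera axes: x right, y down, z forward; pixel columns grow to the right and rows downward; lengths in m; the calibration is good to about 2 mm. A picture is of the moment at which its call begins: read the wrist's pose just before it. get_calibration takes no time and is no camera call; for the wrist camera it gives the pose at the moment of the call.
- r.hand_in(): hands the job in; it is judged then, once.
Trained networks look in the newest picture that a camera, given by its name, has taken for a name from the list of things; names that differ only in an ending like _2 or _b are one class to them, and where a whole thing is asked for, a point or a joint stands for the part that bears it (a point fixed in the world has none). Each returns a list of dicts, best first, with "score" (0 to 1); they miss things now and then, are a little off and sometimes report something else, mostly with a low value. They report only what shows in the picture. A call takes as long as a camera call.
- r.search_frame(target, camera): "xyz" ([x, y, z] in m, in world coordinates, good to about 4 mm: the middle of the surface that is visible of it).
- r.landmark_of(target, camera): "xyz" ([x, y, z] in m, in world coordinates, good to about 4 mm: a listed point, or the origin of a listed thing).
The state is a dict: "clock": time; "joints": joint angles; "qvel": joint speeds; "tau": joint torques, N m; "tcp_pos": TCP position; "orientation": TCP orientation; "contact_force": force on the tool from outside, world axes, zero at the start; "moment": the same for the moment, N m; "grip_width": finger opening in m; "gripper_force": force on a finger pad.
Only numpy, scipy, OpenCV 4.12 (cv2) and the standard library are available. Lean on these libraries where they do the work, as an engineer would, in place of code of your own. Each camera call takes 0.05 s, during which the arm holds its last target. There are 200 camera calls.

## Working session

There is one attempt and no reset: what is moved stays moved. The work goes in short steps, Python scripts to look and compute and a shell command to move; the robot and the scene stay as the last step left them, time stands still between calls to the robot, and variables do not carry over. Pictures are saved under pics/ and viewed, at most 10 in all, crops included, and the job is handed in when it is done.

```bash
mkdir -p pics
python3 - <<'E'
from bench import r
import cv2,numpy as np
o=r.get_obs();print(o['clock'],o['tcp_pos'],o['orientation'],o['grip_width'])
ims=[]
for c in ['scene','top']:
    p,d=r.grab_frame(c);ims.append(p)
    for t in ['tap_axis','spout_outlet','spout_push','lever_push','pot_rim','pot','mixing_bowl','soap','canister','mug','brush']:
        L=r.landmark_of(t,c);print(c,t,[(np.round(l['xyz'],3).tolist(),round(l['score'],2)) for l in L[:2]])
cv2.imwrite('pics/a.png',ims[0][:,:,::-1]);cv2.imwrite('pics/b.png',ims[1][:,:,::-1])
E
```

```text
0.0 [ 0.22538463 -0.63563769  0.23030412] [-3.09431019e+00 -5.32495054e-01  7.21154595e-04] 0.08559392913449608
scene tap_axis [([0.716, -0.008, 0.001], 0.84), ([0.716, -0.007, -0.002], 0.43)]
scene spout_outlet []
scene spout_push [([0.52, 0.015, 0.149], 0.8), ([0.718, -0.008, -0.003], 0.19)]
scene lever_push [([0.624, -0.022, 0.192], 0.52), ([0.732, 0.206, -0.001], 0.44)]
scene pot_rim [([0.559, -0.171, -0.031], 0.97)]
scene pot [([0.444, -0.505, -0.0], 0.49)]
scene mixing_bowl []
scene soap [([0.733, 0.204, -0.004], 0.98)]
scene canister [([0.56, -0.49, 0.002], 0.8)]
scene mug [([0.447, -0.504, -0.003], 0.65)]
scene brush [([0.735, -0.195, 0.002], 0.62)]
top tap_axis []
top spout_outlet [([0.476, 0.018, 0.101], 0.89), ([0.732, 0.202, -0.001], 0.46)]
top spout_push [([0.566, -0.172, -0.029], 0.42)]
top lever_push [([0.626, -0.024, 0.196], 0.74), ([0.476, 0.018, 0.1], 0.67)]
top pot_rim [([0.565, -0.17, -0.029], 0.61), ([0.564, -0.487, -0.003], 0.16)]
top pot [([0.564, -0.17, -0.169], 0.66)]
top mixing_bowl [([0.563, 0.168, -0.17], 0.63), ([0.737, -0.194, -0.004], 0.59)]
top soap [([0.732, 0.201, -0.004], 0.56)]
top canister [([0.564, -0.486, 0.001], 0.69)]
top mug [([0.448, -0.504, -0.001], 0.61)]
top brush [([0.736, -0.192, -0.005], 0.77), ([0.728, 0.202, 0.001], 0.4)]
```

View pics/a.png

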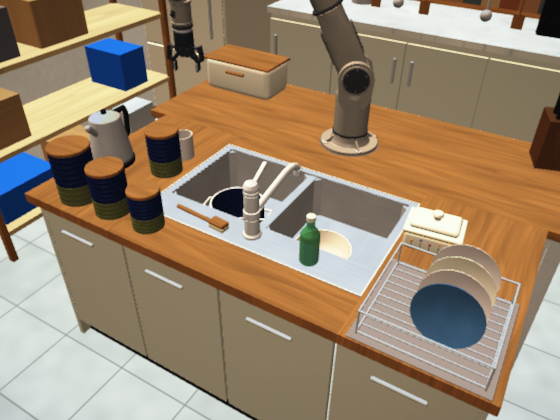

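View pics/b.png

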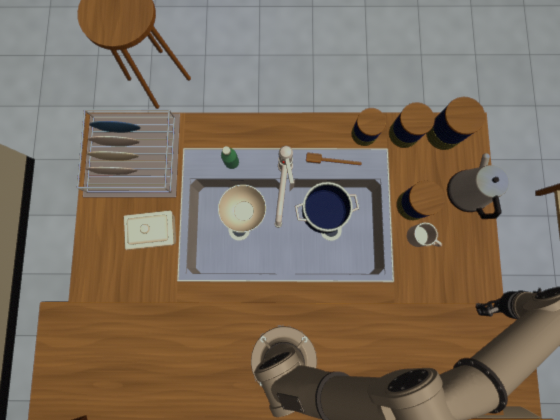

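Scene picture (from behind the tap): the pot is in the robot's right bowl (about 238,203), the tap is at (252,210), and the soap is at (310,242). Top picture: the tap is at (286,155), the spout end at (279,222) and the pot centre at (328,207). The networks agree with this: spout about -0.11, lever about +0.16, target spout angle about 0.81. Next I raise the hand, close the fingers, align the tool and move across.

```bash
python3 -m jog '[{"fingers":0,"z":-0.05,"rz":9.8},{"fingers":0,"z":-0.05,"rz":9.8},{"x":0.04,"y":-0.045},{"x":0.04,"y":-0.045},{"x":0.04,"y":-0.045},{"x":0.04,"y":-0.045},{"x":0.04,"y":-0.045},{"x":0.04,"y":-0.045}]'
```

```text
validation failed for argument at $[0]...
```

```bash
python3 -m jog '[{"fingers":0,"x":0,"y":0,"z":-0.05,"rx":0,"ry":0,"rz":9.8},{"fingers":0,"x":0,"y":0,"z":-0.05,"rx":0,"ry":0,"rz":9.8},{"fingers":0,"x":0.04,"y":-0.045,"z":0,"rx":0,"ry":0,"rz":0},{"fingers":0,"x":0.04,"y":-0.045,"z":0,"rx":0,"ry":0,"rz":0},{"fingers":0,"x":0.04,"y":-0.045,"z":0,"rx":0,"ry":0,"rz":0},{"fingers":0,"x":0.04,"y":-0.045,"z":0,"rx":0,"ry":0,"rz":0},{"fingers":0,"x":0.04,"y":-0.045,"z":0,"rx":0,"ry":0,"rz":0},{"fingers":0,"x":0.04,"y":-0.045,"z":0,"rx":0,"ry":0,"rz":0}]'
```

```text
clock: 2.2
tcp_pos: [0.467, -0.365, 0.3316]
orientation: [3.141, -0.002, 0.001]
contact_force: [-0.1, -0.5, -0.4]
grip_width: 0.0002
gripper_force: 0.0
```

```bash
python3 -m jog '[{"fingers":0,"x":0.006,"y":-0.056,"z":0,"rx":0,"ry":0,"rz":0},{"fingers":0,"x":0.006,"y":-0.056,"z":0,"rx":0,"ry":0,"rz":0},{"fingers":0,"x":0.006,"y":-0.056,"z":0,"rx":0,"ry":0,"rz":0},{"fingers":0,"x":0.006,"y":-0.056,"z":0,"rx":0,"ry":0,"rz":0},{"fingers":0,"x":0.006,"y":-0.056,"z":0,"rx":0,"ry":0,"rz":0},{"fingers":0,"x":0.006,"y":-0.056,"z":0,"rx":0,"ry":0,"rz":0},{"fingers":0,"x":0.006,"y":-0.056,"z":0,"rx":0,"ry":0,"rz":0},{"fingers":0,"x":0.006,"y":-0.056,"z":0,"rx":0,"ry":0,"rz":0}]'
python3 - <<'E'
from bench import r
import cv2,numpy as np
p,d=r.grab_frame('wrist');cv2.imwrite('pics/c.png',p[:,:,::-1])
for c in ['wrist','top','scene']:
    if c!='wrist': r.grab_frame(c)
    for t in ['tap_axis','spout_push','spout_outlet','lever_push','pot_rim']:
        L=r.landmark_of(t,c);print(c,t,[(np.round(l['xyz'],3).tolist(),round(l['score'],2)) for l in L[:2]])
E
```

```text
clock: 3.2
tcp_pos: [0.5145, 0.0831, 0.3316]
orientation: [3.142, -0.003, 0.001]
contact_force: [1.0, -0.3, 0.3]
grip_width: -0.0002
gripper_force: 0.0
wrist tap_axis [([0.714, -0.008, 0.005], 0.77)]
wrist spout_push [([0.517, 0.017, 0.15], 0.78)]
wrist spout_outlet [([0.474, 0.017, 0.101], 0.76)]
wrist lever_push [([0.625, -0.025, 0.198], 0.76)]
wrist pot_rim [([0.562, -0.171, -0.029], 0.94)]
top tap_axis [([0.719, -0.01, -0.0], 0.89)]
top spout_push [([0.523, 0.016, 0.149], 0.74)]
top spout_outlet []
top lever_push [([0.626, -0.025, 0.195], 0.71)]
top pot_rim [([0.561, -0.169, -0.028], 0.9), ([0.456, 0.493, -0.002], 0.72)]
scene tap_axis [([0.718, -0.007, -0.001], 0.64)]
scene spout_push [([0.518, 0.016, 0.151], 0.64), ([0.74, -0.194, -0.001], 0.45)]
scene spout_outlet [([0.479, 0.014, 0.102], 0.85)]
scene lever_push [([0.622, -0.021, 0.195], 0.71), ([0.446, -0.505, -0.003], 0.6)]
scene pot_rim [([0.56, -0.169, -0.031], 0.76), ([0.73, 0.21, -0.002], 0.39)]
```

View pics/c.png

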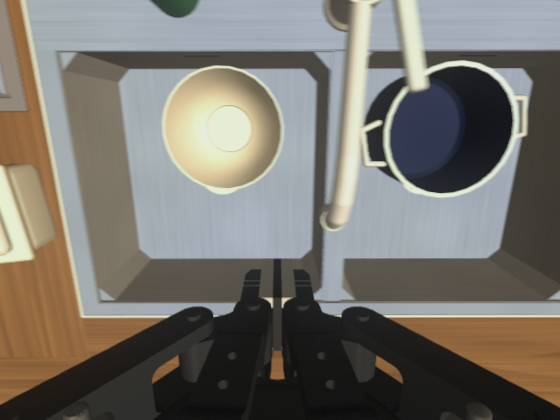

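Wrist picture: the spout runs from (360,0) to (338,215). The fingertips (277,280) are clear to its left, and the pot is centred near (450,128). I'll descend to the left of the spout and come close to it.

```bash
python3 -m jog '[{"fingers":0,"x":0.007,"y":0,"z":0.05,"rx":0,"ry":0,"rz":6.6},{"fingers":0,"x":0,"y":0,"z":0.05,"rx":0,"ry":0,"rz":0},{"fingers":0,"x":0,"y":0,"z":0.05,"rx":0,"ry":0,"rz":0},{"fingers":0,"x":0,"y":0,"z":0.05,"rx":0,"ry":0,"rz":0},{"fingers":0,"x":0.0015,"y":0.0125,"z":0,"rx":0,"ry":0,"rz":0},{"fingers":0,"x":0.0015,"y":0.0125,"z":0,"rx":0,"ry":0,"rz":0},{"fingers":0,"x":0.0015,"y":0.0125,"z":0,"rx":0,"ry":0,"rz":0}]'
```

```text
clock: 4.97
tcp_pos: [0.5233, 0.0424, 0.1336]
orientation: [-3.136, 0.185, -0.006]
contact_force: [-0.0, -0.4, -0.2]
grip_width: -0.0002
gripper_force: 0.0
```

```bash
python3 -m jog '[{"fingers":0,"x":-0.0009,"y":0.008,"z":0,"rx":0,"ry":0,"rz":-2.29},{"fingers":0,"x":-0.0009,"y":0.008,"z":0,"rx":0,"ry":0,"rz":-2.29},{"fingers":0,"x":-0.0009,"y":0.008,"z":0,"rx":0,"ry":0,"rz":-2.29},{"fingers":0,"x":-0.0009,"y":0.008,"z":0,"rx":0,"ry":0,"rz":-2.29},{"fingers":0,"x":-0.0009,"y":0.008,"z":0,"rx":0,"ry":0,"rz":-2.29},{"fingers":0,"x":-0.0009,"y":0.008,"z":0,"rx":0,"ry":0,"rz":-2.29},{"fingers":0,"x":-0.0009,"y":0.008,"z":0,"rx":0,"ry":0,"rz":-2.29},{"fingers":0,"x":-0.0009,"y":0.008,"z":0,"rx":0,"ry":0,"rz":-2.29}]'
cat > m.py <<'E'
from bench import r
import numpy as np,sys
A=np.array([.717,-.008])
o=r.get_obs();print(o['clock'],np.round(o['tcp_pos'],4),np.round(o['contact_force'],1))
for c in ['wrist','top','scene']:
    r.grab_frame(c)
    for t in ['spout_push','spout_outlet','lever_push','pot_rim']:
        L=r.landmark_of(t,c)
        for l in L[:1]:
            v=np.array(l['xyz'][:2])-A
            print(c,t,np.round(l['xyz'],3),round(l['score'],2),'ang %.3f r %.3f'%(np.arctan2(-v[1],-v[0]),np.hypot(*v)))
E
python3 m.py
```

```text
clock: 5.98
tcp_pos: [0.5178, -0.0207, 0.1335]
orientation: [3.125, 0.32, 0.008]
contact_force: [2.3, 2.6, -0.0]
grip_width: 0.0002
gripper_force: 0.9
5.975 [ 0.5178 -0.0207  0.1335] [ 2.3  2.6 -0. ]
wrist spout_push [ 0.52  -0.044  0.147] 0.61 ang 0.184 r 0.200
wrist spout_outlet [ 0.562 -0.173 -0.031] 0.7 ang 0.817 r 0.226
wrist pot_rim [ 0.564 -0.173 -0.032] 0.92 ang 0.823 r 0.225
top spout_push [ 0.731  0.204 -0.001] 0.65 ang -1.638 r 0.212
top lever_push [ 0.623 -0.025  0.195] 0.53 ang 0.174 r 0.096
top pot_rim [ 0.561 -0.173 -0.03 ] 0.78 ang 0.813 r 0.228
scene spout_push [ 0.522 -0.05   0.15 ] 0.77 ang 0.214 r 0.200
scene spout_outlet [ 0.483 -0.058  0.098] 0.93 ang 0.212 r 0.240
scene lever_push [ 0.62  -0.02   0.195] 0.86 ang 0.126 r 0.097
scene pot_rim [ 0.558 -0.171 -0.029] 0.64 ang 0.798 r 0.228
```

```bash
python3 -m jog '[{"fingers":0,"x":-0.0009,"y":0.008,"z":0,"rx":0,"ry":0,"rz":-2.29},{"fingers":0,"x":-0.0009,"y":0.008,"z":0,"rx":0,"ry":0,"rz":-2.29},{"fingers":0,"x":-0.0009,"y":0.008,"z":0,"rx":0,"ry":0,"rz":-2.29},{"fingers":0,"x":-0.0009,"y":0.008,"z":0,"rx":0,"ry":0,"rz":-2.29},{"fingers":0,"x":-0.0009,"y":0.008,"z":0,"rx":0,"ry":0,"rz":-2.29},{"fingers":0,"x":-0.0009,"y":0.008,"z":0,"rx":0,"ry":0,"rz":-2.29},{"fingers":0,"x":-0.0009,"y":0.008,"z":0,"rx":0,"ry":0,"rz":-2.29},{"fingers":0,"x":-0.0009,"y":0.008,"z":0,"rx":0,"ry":0,"rz":-2.29}]'
python3 -m jog '[{"fingers":0,"x":-0.0009,"y":0.008,"z":0,"rx":0,"ry":0,"rz":-2.29},{"fingers":0,"x":-0.0009,"y":0.008,"z":0,"rx":0,"ry":0,"rz":-2.29},{"fingers":0,"x":-0.0009,"y":0.008,"z":0,"rx":0,"ry":0,"rz":-2.29},{"fingers":0,"x":-0.0009,"y":0.008,"z":0,"rx":0,"ry":0,"rz":-2.29},{"fingers":0,"x":-0.0009,"y":0.008,"z":0,"rx":0,"ry":0,"rz":-2.29},{"fingers":0,"x":0,"y":0,"z":0,"rx":0,"ry":0,"rz":0}]'
python3 m.py
```

```text
clock: 7.72
tcp_pos: [0.5307, -0.0821, 0.1313]
orientation: [-3.033, -0.815, -0.0]
contact_force: [-0.5, 2.2, -0.1]
grip_width: -0.0004
gripper_force: 0.9
clock: 8.48
tcp_pos: [0.5498, -0.1184, 0.1312]
orientation: [-2.939, -1.109, -0.0]
contact_force: [0.1, 0.3, -0.2]
grip_width: 0.0001
gripper_force: 0.0
8.475 [ 0.5498 -0.1184  0.1312] [ 0.1  0.3 -0.2]
wrist spout_push [ 0.563 -0.132  0.147] 0.77 ang 0.677 r 0.198
wrist lever_push [ 0.564 -0.172 -0.172] 0.44 ang 0.818 r 0.224
top lever_push [ 0.623 -0.025  0.194] 0.73 ang 0.183 r 0.095
top pot_rim [ 0.562 -0.172 -0.032] 0.8 ang 0.811 r 0.225
scene spout_push [ 0.571 -0.141  0.151] 0.71 ang 0.737 r 0.197
scene spout_outlet [ 0.536 -0.166  0.101] 0.74 ang 0.716 r 0.240
scene lever_push [ 0.625 -0.021  0.196] 0.55 ang 0.144 r 0.093
scene pot_rim [ 0.56  -0.168 -0.033] 0.93 ang 0.795 r 0.224
```

```bash
python3 -m jog '[{"fingers":0,"x":-0.0005,"y":0.0043,"z":0,"rx":0,"ry":0,"rz":-1.2},{"fingers":0,"x":-0.0005,"y":0.0043,"z":0,"rx":0,"ry":0,"rz":-1.2},{"fingers":0,"x":-0.0005,"y":0.0043,"z":0,"rx":0,"ry":0,"rz":-1.2},{"fingers":0,"x":-0.0005,"y":0.0043,"z":0,"rx":0,"ry":0,"rz":-1.2},{"fingers":0,"x":0,"y":0,"z":0,"rx":0,"ry":0,"rz":0}]'
python3 m.py
```

```text
clock: 9.85
tcp_pos: [0.5603, -0.1326, 0.1313]
orientation: [2.889, 1.232, 0.0]
contact_force: [-0.6, -0.8, 0.7]
grip_width: -0.0002
gripper_force: 0.0
9.85 [ 0.5603 -0.1326  0.1313] [-0.6 -0.8  0.7]
wrist spout_push [ 0.574 -0.149  0.148] 0.94 ang 0.779 r 0.200
wrist pot_rim [ 0.563 -0.174 -0.028] 0.66 ang 0.822 r 0.226
top spout_push [ 0.718 -0.009 -0.005] 0.45 ang 2.099 r 0.001
top lever_push [ 0.626 -0.023  0.196] 0.71 ang 0.164 r 0.093
top pot_rim [ 0.56  -0.172 -0.03 ] 0.73 ang 0.809 r 0.227
scene spout_push [ 0.582 -0.151  0.153] 0.56 ang 0.817 r 0.197
scene spout_outlet [ 0.551 -0.182  0.102] 0.92 ang 0.807 r 0.240
scene lever_push [ 0.624 -0.024  0.195] 0.6 ang 0.168 r 0.095
scene pot_rim [ 0.56  -0.17  -0.029] 0.83 ang 0.803 r 0.225
```

```bash
python3 -m jog '[{"fingers":0,"x":0,"y":-0.02,"z":0,"rx":0,"ry":0,"rz":0},{"fingers":0,"x":0,"y":-0.02,"z":0,"rx":0,"ry":0,"rz":0},{"fingers":0,"x":0,"y":0,"z":-0.06,"rx":0,"ry":0,"rz":0},{"fingers":0,"x":0,"y":0,"z":-0.06,"rx":0,"ry":0,"rz":0},{"fingers":0,"x":0,"y":0,"z":0,"rx":0,"ry":0,"rz":9.25},{"fingers":0,"x":0,"y":0,"z":0,"rx":0,"ry":0,"rz":9.25},{"fingers":0,"x":0,"y":0,"z":0,"rx":0,"ry":0,"rz":9.25},{"fingers":0,"x":0,"y":0,"z":0,"rx":0,"ry":0,"rz":9.25}]'
python3 -m jog '[{"fingers":0,"x":0.026,"y":-0.028,"z":0,"rx":0,"ry":0,"rz":0},{"fingers":0,"x":0.026,"y":-0.028,"z":0,"rx":0,"ry":0,"rz":0},{"fingers":0,"x":0.026,"y":-0.028,"z":0,"rx":0,"ry":0,"rz":0},{"fingers":0,"x":0.026,"y":-0.028,"z":0,"rx":0,"ry":0,"rz":0},{"fingers":0,"x":0,"y":0,"z":0,"rx":0,"ry":0,"rz":0}]'
python3 m.py
```

```text
clock: 11.6
tcp_pos: [0.531, -0.1043, 0.2514]
orientation: [3.132, 0.244, 0.0]
contact_force: [-0.3, -0.2, -0.4]
grip_width: 0.0004
gripper_force: 0.0
clock: 12.22
tcp_pos: [0.6165, 0.0269, 0.2512]
orientation: [-3.129, -0.26, -0.001]
contact_force: [-0.2, -0.5, -0.3]
grip_width: -0.0001
gripper_force: 0.0
12.225 [0.6165 0.0269 0.2512] [-0.2 -0.5 -0.3]
wrist spout_push [ 0.58  -0.147  0.147] 0.82 ang 0.793 r 0.196
wrist spout_outlet [ 0.547 -0.183  0.101] 0.67 ang 0.800 r 0.244
wrist lever_push [ 0.625 -0.022  0.197] 0.83 ang 0.149 r 0.093
wrist pot_rim [ 0.562 -0.174 -0.029] 0.57 ang 0.820 r 0.227
top spout_push [ 0.579 -0.149  0.147] 0.54 ang 0.796 r 0.197
top spout_outlet [ 0.549 -0.18   0.096] 0.78 ang 0.797 r 0.241
top pot_rim [ 0.56  -0.172 -0.03 ] 0.83 ang 0.808 r 0.228
scene spout_push [ 0.581 -0.15   0.153] 0.8 ang 0.807 r 0.197
scene spout_outlet [ 0.552 -0.183  0.101] 0.84 ang 0.812 r 0.241
scene pot_rim [ 0.558 -0.171 -0.03 ] 0.93 ang 0.799 r 0.227
```

```bash
python3 -m jog '[{"fingers":0,"x":0,"y":0,"z":0.035,"rx":0,"ry":0,"rz":0},{"fingers":0,"x":0,"y":0,"z":0.035,"rx":0,"ry":0,"rz":0},{"fingers":0,"x":0,"y":0.012,"z":0,"rx":0,"ry":0,"rz":0},{"fingers":0,"x":0,"y":0.012,"z":0,"rx":0,"ry":0,"rz":0},{"fingers":0,"x":0,"y":0,"z":0,"rx":0,"ry":0,"rz":0}]'
python3 -m jog '[{"fingers":0,"x":-0.0014,"y":0.0077,"z":0,"rx":0,"ry":0,"rz":-4.58},{"fingers":0,"x":-0.0014,"y":0.0077,"z":0,"rx":0,"ry":0,"rz":-4.58},{"fingers":0,"x":-0.0014,"y":0.0077,"z":0,"rx":0,"ry":0,"rz":-4.58},{"fingers":0,"x":-0.0014,"y":0.0077,"z":0,"rx":0,"ry":0,"rz":-4.58}]'
python3 m.py
```

```text
clock: 13.6
tcp_pos: [0.6208, -0.0027, 0.1829]
orientation: [3.131, 0.248, 0.004]
contact_force: [-0.3, 0.5, -0.3]
grip_width: -0.0004
gripper_force: 0.0
clock: 14.1
tcp_pos: [0.6238, -0.0309, 0.183]
orientation: [-3.05, -0.753, -0.005]
contact_force: [0.6, 2.2, -0.3]
grip_width: 0.0004
gripper_force: 0.9
14.1 [ 0.6238 -0.0309  0.183 ] [ 0.6  2.2 -0.3]
wrist spout_push [ 0.579 -0.147  0.147] 0.74 ang 0.789 r 0.195
wrist lever_push [ 0.635 -0.049  0.196] 0.98 ang 0.463 r 0.092
wrist pot_rim [ 0.563 -0.172 -0.031] 0.87 ang 0.816 r 0.225
top spout_push [ 0.735 -0.19  -0.003] 0.38 ang 1.670 r 0.183
top pot_rim [ 0.561 -0.172 -0.029] 0.95 ang 0.808 r 0.226
scene spout_push [ 0.582 -0.151  0.149] 0.6 ang 0.815 r 0.197
scene spout_outlet [ 0.55  -0.183  0.101] 0.9 ang 0.809 r 0.241
scene lever_push [ 0.633 -0.046  0.194] 0.82 ang 0.426 r 0.093
scene pot_rim [ 0.56  -0.171 -0.032] 0.74 ang 0.804 r 0.226
```

```bash
python3 -m jog '[{"fingers":0,"x":-0.0014,"y":0.0077,"z":0,"rx":0,"ry":0,"rz":-4.58},{"fingers":0,"x":-0.0014,"y":0.0077,"z":0,"rx":0,"ry":0,"rz":-4.58},{"fingers":0,"x":-0.0014,"y":0.0077,"z":0,"rx":0,"ry":0,"rz":-4.58},{"fingers":0,"x":-0.0005,"y":0.0029,"z":0,"rx":0,"ry":0,"rz":-1.7}]'
python3 -m jog '[{"fingers":0,"x":-0.0003,"y":0.002,"z":0,"rx":0,"ry":0,"rz":-1.2},{"fingers":0,"x":0,"y":0,"z":0,"rx":0,"ry":0,"rz":0}]'
```

```text
clock: 15.35
tcp_pos: [0.6331, -0.0558, 0.1813]
orientation: [-2.922, -1.152, -0.0]
contact_force: [-0.0, 1.6, 1.1]
grip_width: -0.0001
gripper_force: 0.9
clock: 15.6
tcp_pos: [0.6341, -0.0575, 0.1813]
orientation: [-2.911, -1.181, 0.0]
contact_force: [0.0, 1.5, -0.6]
grip_width: -0.0
gripper_force: 0.6
```

```bash
python3 -m jog '[{"fingers":0,"x":-0.0003,"y":0.002,"z":0,"rx":0,"ry":0,"rz":-1.2},{"fingers":0,"x":0,"y":0,"z":0,"rx":0,"ry":0,"rz":0}]'
python3 m.py
```

```text
clock: 15.85
tcp_pos: [0.6353, -0.0594, 0.1813]
orientation: [-2.898, -1.212, 0.0]
contact_force: [-1.0, 1.5, 1.2]
grip_width: -0.0001
gripper_force: 0.8
15.85 [ 0.6353 -0.0594  0.1813] [-1.   1.5  1.2]
wrist lever_push [ 0.652 -0.072  0.198] 0.71 ang 0.775 r 0.091
scene spout_push [ 0.58  -0.152  0.153] 0.85 ang 0.810 r 0.198
scene spout_outlet [ 0.55  -0.182  0.098] 0.88 ang 0.809 r 0.241
scene lever_push [ 0.652 -0.069  0.195] 0.77 ang 0.754 r 0.089
scene pot_rim [ 0.564 -0.169 -0.033] 0.67 ang 0.811 r 0.223
```

Nearly at the stop. I'll go on in small steps and watch the force.

```bash
for i in 1; do python3 -m jog '[{"fingers":0,"x":-0.0003,"y":0.002,"z":0,"rx":0,"ry":0,"rz":-1.2},{"fingers":0,"x":0,"y":0,"z":0,"rx":0,"ry":0,"rz":0}]'; done
python3 -m jog '[{"fingers":0,"x":-0.0003,"y":0.002,"z":0,"rx":0,"ry":0,"rz":-1.2},{"fingers":0,"x":0,"y":0,"z":0,"rx":0,"ry":0,"rz":0}]'
```

```text
clock: 16.85
tcp_pos: [0.636, -0.0606, 0.1813]
orientation: [-2.884, -1.243, 0.002]
contact_force: [-3.9, 3.6, 1.1]
grip_width: 0.0001
gripper_force: 2.3
clock: 17.1
tcp_pos: [0.6364, -0.0614, 0.1812]
orientation: [-2.87, -1.273, 0.004]
contact_force: [-7.4, 4.0, 3.9]
grip_width: 0.0002
gripper_force: 4.1
```

The force rose to about 8 N, so the lever is at its stop. Now I back off sideways, rise and check.

```bash
python3 -m jog '[{"fingers":0,"x":0,"y":-0.01,"z":0,"rx":0,"ry":0,"rz":0},{"fingers":0,"x":0,"y":-0.02,"z":0,"rx":0,"ry":0,"rz":0},{"fingers":0,"x":-0.01,"y":-0.03,"z":0,"rx":0,"ry":0,"rz":0},{"fingers":0,"x":0,"y":0,"z":-0.06,"rx":0,"ry":0,"rz":0},{"fingers":0,"x":0,"y":0,"z":-0.06,"rx":0,"ry":0,"rz":0},{"fingers":0,"x":0,"y":-0.03,"z":0,"rx":0,"ry":0,"rz":0},{"fingers":0,"x":0,"y":0,"z":0,"rx":0,"ry":0,"rz":0}]'
python3 m.py
python3 - <<'E'
from bench import r
import cv2,numpy as np
p,_=r.grab_frame('wrist');q,_=r.grab_frame('scene')
a=cv2.resize(q[120:300,160:400],(560,420))
cv2.imwrite('pics/d.png',cv2.resize(np.hstack([p,a]),(800,300))[:,:,::-1])
E
```

```text
clock: 17.98
tcp_pos: [0.564, -0.0084, 0.3025]
orientation: [2.869, 1.274, 0.003]
contact_force: [1.0, -0.4, 0.0]
grip_width: 0.0001
gripper_force: 0.0
17.975 [ 0.564  -0.0084  0.3025] [ 1.  -0.4  0. ]
wrist spout_push [ 0.578 -0.149  0.149] 0.97 ang 0.795 r 0.198
wrist spout_outlet [ 0.55  -0.181  0.101] 0.58 ang 0.802 r 0.241
wrist lever_push [ 0.651 -0.076  0.197] 0.65 ang 0.800 r 0.094
wrist pot_rim [ 0.563 -0.176 -0.029] 0.86 ang 0.828 r 0.228
top spout_push [ 0.581 -0.147  0.147] 0.45 ang 0.796 r 0.194
top spout_outlet [ 0.548 -0.18   0.1  ] 0.53 ang 0.794 r 0.242
top pot_rim [ 0.563 -0.17  -0.028] 0.96 ang 0.812 r 0.224
scene spout_push [ 0.581 -0.15   0.15 ] 0.78 ang 0.806 r 0.197
scene spout_outlet [ 0.551 -0.185  0.097] 0.86 ang 0.816 r 0.242
scene lever_push [ 0.652 -0.073  0.195] 0.58 ang 0.784 r 0.092
scene pot_rim [ 0.558 -0.172 -0.027] 0.57 ang 0.801 r 0.229
```

View pics/d.png

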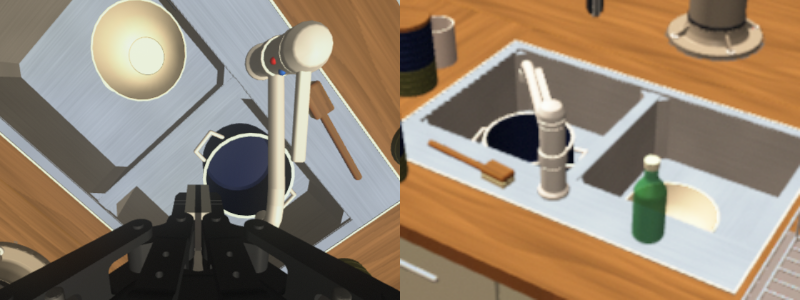

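The wrist view shows the spout end at (275,215), over the pot apart from the parallax of the higher spout, with the lever beside it at (300,155) and down (about 196 mm). The scene view shows everything else still standing. Outlet to pot centre is about 16 mm, which is as close as the fixed spout radius allows.

```bash
python3 -c "
from bench import r
print(r.hand_in())"
```

```text
the job is handed in; nothing more can be done
None
```

The job is handed in: the spout outlet is over the pot, about 16 mm from its centre (as close as the spout's fixed length allows), the lever is against its cold stop and still down, and nothing else was touched.

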